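# Open the safety-capped remover bottle in its counter holder

### The job

Put the square amber remover bottle upright into the square pocket of the raised wooden holder, right down on the pocket's floor. Then press its white push-and-turn safety cap down, twist it counter-clockwise (seen from above) while it is pressed, and lift it straight off. Finish while still gripping the cap in the fingers, holding it level and still about 5 cm above the open neck, with the bottle left seated in the holder and the other things on the counter left alone.

Things in the scene. Friction and masses are not known exactly. Their poses are not given: they have to be found in the camera images.
- bottle: Loose opaque amber bottle, upright, square body 50 x 50 mm (along its x and y; edges rounded 3 mm), 70 mm high to the flat shoulder, then a round neck; 116 mm with the cap on. 260 g with cap, +-30 %. Origin: centre of its underside, z up. Paper labels on the x faces. Its four sides are equivalent: any quarter turn fits the holder. It can be lifted and carried by its locked cap.
- neck_rim (a point): Centre of the bottle neck's rim, 105 mm above its underside. Neck 24 mm across with three lugs (34 mm across), hidden in the cap at first; a grey sprung plunger 18 mm across stands 8 to 10 mm out of the mouth. So the cap clears all after 25 mm of lift.
- cap: White round ribbed cap, 43 mm across, 26 mm high, 60 g, hollow from below. Origin: centre of its underside, z up; when locked it lies 90 mm above the bottle's underside (20 mm above the shoulder) and its x axis is along the bottle's x (up to 5 degrees of play). Three-lug lock over a spring of 5 N when locked; pulling, or turning without pressing, does not free it.
- cap_top (a point): Centre of the cap's flat top, 26 mm above its origin. Press it down more than 4 mm (aim for 6: 10 N; hard stop at 8 mm, 11 N), keep it down and turn it counter-clockwise seen from above: free to lift straight off between 42 and 75 degrees from the locked angle, relative to the bottle (aim for 60); hard stop near 78. Clockwise is blocked.
- holder: Wooden block fixed to the counter, 85 x 85 mm in plan along its own x and y, 55 mm high, with a 55 x 55 mm square pocket in its top, 25 mm deep, mouth chamfered 4 mm, sides along the block's. Origin: centre of its underside, z up. A bottle in it can turn about 6 degrees either way before the pocket's walls stop it.
- pocket_floor (a point): Centre of the pocket's floor, 30 mm above the counter.
- compact: Bystander: low round cream powder compact, 72 mm across, 18 mm high. Origin: centre of its underside. Leave it alone.
- jar: Bystander: small round glass cream jar with gold lid, 54 mm across, 38 mm high. Origin: centre of its underside. Leave it alone.
- brushcup: Bystander: taupe cup 76 mm across and 95 mm high, filled with make-up brushes that reach up to 235 mm. Origin: centre of its underside. Leave it alone.
Mind the look-alikes: they are no part of the job. Leave any pink, purple or red look-alike of the cap alone.

How it is judged:
By the outcome, as a careful person would: the job done as asked, in the order asked, and still so for the second after the job is handed in, while the arm keeps its last pose, push and grip.
It also fails if it takes over 45 s, if anything falls off the work surface, if the arm or the gripper's body presses on something with over 40 N, if the wrist force passes 120 N, or if a joint passes its speed limit or range.

### The arm

A 6-joint arm with a two-finger parallel gripper is mounted at the origin on the work surface. World frame = base frame: x ahead of the robot, y to its left, z up, the work surface at z = 0. Lengths are in m, angles in rad, forces in N, time in s.
With the tool pointing down it reaches from about 0.35 to 0.975 m from the base axis. Payload 4.9 kg.
Tool frame: the origin (TCP) lies between the finger pads; the fingertips stand 22 mm ahead of it and the grasp point (between the pads) lies 3 mm ahead of it; z points along the fingers, y is the line along which they close (so a half turn about z gives the same grasp; the last joint's range is limited). The gripper opens to 85 mm and grips with 20 to 120 N. Pads are 22 mm wide; open, the fingers measure 114 mm over their backs; the gripper's body (76 mm by 85 mm) begins 54 mm behind the grasp point. The pads swing forward as they close: fully open they stand 13 mm farther back than shut.
Start: joints at [-1.383, 0.053, 1.613, -0, 1.476, -0.119], TCP at [0.189, -0.596, 0.253] pointing down, gripper open.
Joint ranges: [-3.01, 3.01], [-1.01, 2.22], [0.06, 2.58], [-1.02, 4.17], [0.09, 2.62], [-3.14, 3.14]. Speed limits (rad/s): [2.57, 2.57, 3.14, 3.14, 3.14, 3.14].

### API

Orientations are given as a unit quaternion [w, x, y, z].
In Python, from plant import state, grab_frame, get_calibration, job_done, recognise, regions_of gives the robot as it stands.
- The arm moves only by the tool apply_moves, never from a script. Its argument "targets" is a list of rows, each an object with "translation": the shift along the tool's x, y, z normalised to -1 to 1, where 1 is 100 mm, a list of three; "twist": the turn about the tool's z normalised to -1 to 1, where 1 is 0.1 rad; "hand": the opening, from 0 (shut) to 1 (fully open). A call has 1 to 8 rows; each row shifts and turns the commanded pose from where the row before left it, along the tool's axes as they then stand; what a row does not reach is not made up. A row lasts 1/10 s, in which the tool goes at most 50 mm and 8.59 degrees, less where a joint would pass 70% of its speed; a pose out of reach is approached as far as the arm can. A call with a number of a shift or a turn outside -1 to 1 is refused whole. A call with a gripper value outside its range is refused whole. The fingers move at their own pace and stop on an object; the grip force is fixed at half the most. Time passes only in rows, so rows that do not move let the fingers close. It gives the time, the measured TCP pose, the force, the opening and the grip force at its end, in the units of the state.
- state(): the state, without advancing time (a new reading comes with each control period).
- grab_frame(name): name is "scene" or "top" or "wrist"; returns the picture (384x512x3 uint8, red, green, blue); there is no depth.
- get_calibration(name): a dict with "camera_matrix" (3x3 intrinsics, pixels), "pose" (4x4, takes a point from camera to world coordinates). Camera axes: x right, y up, looking along -z (the intrinsics and any distortion apply to the point x, -y, -z); pixel columns grow to the right and rows downward; lengths in m; the calibration is good to about 2 mm. The wrist camera is an equidistant fisheye: a pixel r from the principal point sees the ray r / f radians off the axis. A picture is of the moment at which its call begins: read the wrist's pose just before it. get_calibration takes no time and is no camera call; for the wrist camera it gives the pose at the moment of the call.
- job_done(): hands the job in; it is judged then, once.
Trained networks look in the newest picture that a camera, given by its name, has taken for a name from the list of things; names that differ only in an ending like _2 or _b are one class to them, and where a whole thing is asked for, a point or a joint stands for the part that bears it (a point fixed in the world has none). Each returns a list of dicts, best first, with "score" (0 to 1); they miss things now and then, are a little off and sometimes report something else, mostly with a low value. They report only what shows in the picture. A call takes as long as a camera call. They do not tell look-alikes from the thing itself.
- recognise(camera, query): "point" ([x, y, z] in m, in world coordinates, good to about 4 mm: the middle of the surface that is visible of it).
- regions_of(camera, query): "pixels" (384x512 bool, what is visible of it).
The state is a dict: "time": time; "joint_pos": joint angles; "joint_vel": joint speeds; "joint_efforts": joint torques, N m; "tool_pos": TCP position; "tool_rot": TCP orientation; "contact_force": force on the tool from outside, world axes, zero at the start; "ft_torque": the same for the moment, N m; "gripper_width": opening from 0.0 (shut) to 1.0 (fully open); "grasp_force": force on a finger pad.
Only numpy, scipy, OpenCV 4.12 (cv2) and the standard library are available. Lean on these libraries where they do the work, as an engineer would, in place of code of your own. Each camera call takes 0.05 s, during which the arm holds its last target. There are 200 camera calls.

## Working session

There is one attempt and no reset: what is moved stays moved. The work goes in short steps, Python scripts to look and compute and a tool call to move; the robot and the scene stay as the last step left them, time stands still between calls to the robot, and variables do not carry over. Pictures are saved under pics/ and viewed, at most 10 in all, crops included, and the job is handed in when it is done.

Besides the shell and the picture viewer there is one more tool, called after "Emit:" by a JSON object that holds its "op" and its "data", one argument or row to a line. apply_moves: Moves the arm, as the interface text tells. Its arguments: {"type":"object","properties":{"targets":{"type":"array"}},"required":["targets"]}

```bash
mkdir -p pics; cat > h.py <<'E'
import numpy as np, cv2
from plant import *
def save(cam,name,im=None):
    im=grab_frame(cam) if im is None else im
    cv2.imwrite('pics/'+name+'.png',im[:,:,::-1]); return im
E
python3 - <<'E'
from h import *
for c in ['scene','top']:
    im=save(c,c+'0')
    for q in ['bottle','cap','holder','compact','jar','brushcup','pocket_floor','cap_top']:
        try: print(c,q,[(np.round(d['point'],3).tolist(),round(d['score'],2)) for d in recognise(c,q)])
        except Exception as e: print(q,e)
    k=get_calibration(c);print(np.round(k['camera_matrix'],1).tolist(),np.round(k['pose'],3).tolist())
s=state();print(s['time'],s['tool_pos'],s['tool_rot'])
a,b=cv2.imread('pics/scene0.png'),cv2.imread('pics/top0.png')
cv2.imwrite('pics/both.png',np.vstack([cv2.resize(a,(400,300)),cv2.resize(b,(400,300))]))
E
```

```text
scene bottle [([0.55, 0.204, 0.058], 0.72)]
scene cap [([0.559, 0.272, 0.026], 0.81), ([0.448, 0.231, 0.023], 0.71), ([0.53, 0.2, 0.113], 0.69), ([0.542, 0.117, 0.026], 0.63), ([0.61, 0.176, 0.028], 0.6)]
scene holder [([0.604, -0.218, 0.039], 0.77), ([0.532, 0.196, 0.115], 0.35)]
scene compact [([0.723, 0.173, 0.018], 0.81)]
scene jar [([0.735, -0.141, 0.036], 0.85)]
scene brushcup [([0.536, 0.48, 0.097], 0.98)]
scene pocket_floor [([0.595, -0.221, 0.046], 0.74)]
scene cap_top [([0.604, 0.173, 0.027], 0.81), ([0.532, 0.194, 0.121], 0.8), ([0.539, 0.123, 0.025], 0.79), ([0.554, 0.273, 0.028], 0.73), ([0.449, 0.231, 0.028], 0.62)]
[[461.4, 0.0, 245.7], [0.0, 461.4, 196.8], [0.0, 0.0, 1.0]] [[-0.533, -0.74, 0.41, 1.029], [0.846, -0.462, 0.265, 0.408], [-0.006, 0.488, 0.873, 0.963], [0.0, 0.0, 0.0, 1.0]]
top bottle [([0.527, 0.178, 0.067], 0.54)]
top cap [([0.521, 0.193, 0.111], 0.83), ([0.528, 0.116, 0.028], 0.68), ([0.548, 0.268, 0.028], 0.67), ([0.442, 0.226, 0.024], 0.6), ([0.597, 0.171, 0.025], 0.55)]
top holder [([0.596, -0.225, 0.05], 0.72)]
top compact [([0.721, 0.167, 0.022], 0.79)]
top jar []
top brushcup [([0.518, 0.466, 0.094], 0.96)]
top pocket_floor [([0.595, -0.223, 0.051], 0.6)]
top cap_top [([0.547, 0.269, 0.026], 0.79), ([0.599, 0.175, 0.027], 0.72), ([0.532, 0.113, 0.025], 0.62), ([0.521, 0.193, 0.114], 0.61), ([0.73, -0.142, 0.038], 0.6), ([0.522, 0.467, 0.097], 0.54), ([0.444, 0.23, 0.026], 0.46)]
[[357.2, 0.0, 254.2], [0.0, 357.2, 197.2], [0.0, 0.0, 1.0]] [[-0.027, 0.998, -0.048, 0.535], [-1.0, -0.027, -0.011, 0.126], [-0.013, 0.048, 0.999, 0.974], [0.0, 0.0, 0.0, 1.0]]
0.9 [ 0.18875149 -0.59581731  0.25335176] [ 5.45367623e-05  9.88257575e-01  1.52797131e-01 -5.44499358e-06]
```

View pics/top0.png

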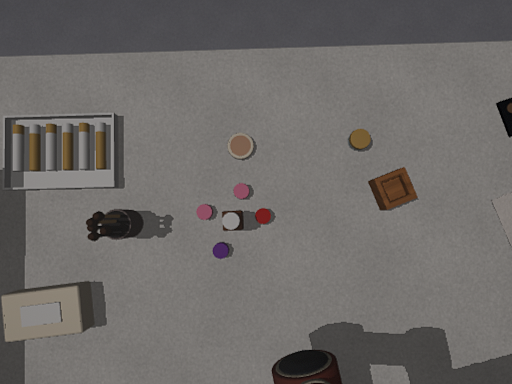

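View pics/scene0.png

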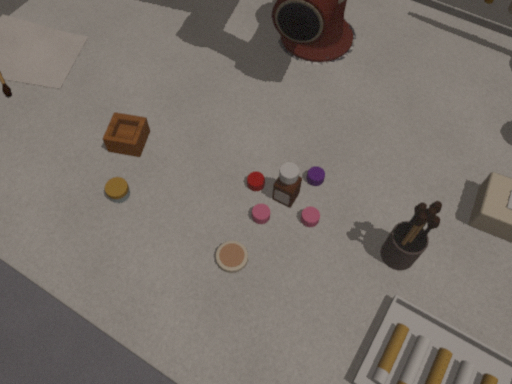

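The white cap on the amber bottle is at top (231,220) and scene (289,173). The pink, red and purple caps standing around it, at top (242,191), (205,212), (263,216) and (221,250), are look-alikes. The holder is at top (393,189). On the way to the bottle I'll pass over the holder and look at it.

Emit:
{"op": "apply_moves", "data": {
  "targets": [
    {"translation": [0.42,-0.19,-0.05],"twist": 0,"hand": 1},
    {"translation": [0.42,-0.19,-0.05],"twist": 0,"hand": 1},
    {"translation": [0.42,-0.19,-0.05],"twist": 0,"hand": 1},
    {"translation": [0.42,-0.19,-0.05],"twist": 0,"hand": 1},
    {"translation": [0.42,-0.19,-0.05],"twist": 0,"hand": 1},
    {"translation": [0.42,-0.19,-0.05],"twist": 0,"hand": 1},
    {"translation": [0.42,-0.19,-0.05],"twist": 0,"hand": 1},
    {"translation": [0.42,-0.19,-0.05],"twist": 0,"hand": 1}
  ]
}}

```text
time: 1.7
tool_pos: [0.4643, -0.3479, 0.2938]
tool_rot: [0.0, 0.988, 0.153, 0.0]
contact_force: [0.9, -1.8, -0.0]
gripper_width: 1.0
grasp_force: 0.0
```

```bash
cat >> h.py <<'E'
def show():
    s=state(); w,x,y,z=s['tool_rot']
    from scipy.spatial.transform import Rotation as R
    M=R.from_quat([x,y,z,w]).as_matrix()
    print('t',s['time'],'pos',np.round(s['tool_pos'],4),'F',np.round(s['contact_force'],1),'T',np.round(s['ft_torque'],2),'g',round(s['gripper_width'],3),round(s['grasp_force'],1),
     'yaw',np.round(np.degrees(np.arctan2(M[1,0],M[0,0])),2),'zax',np.round(M[:,2],3),'j6',round(s['joint_pos'][5],2))
    return s,M
def rel(p,yaw=None):
    s,M=show(); print('rel(100mm)',np.round(M.T@(np.array(p)-s['tool_pos'])*10,3))
E
python3 - <<'E'
from h import *
s,M=show(); rel([.597,-.223,.3])
im=save('wrist','w1')
k=get_calibration('wrist');print(np.round(k['camera_matrix'],1).tolist(),np.round(k['pose'],3).tolist())
print(recognise('wrist','holder'))
E
```

```text
t 1.7 pos [ 0.4643 -0.3479  0.2938] F [ 0.9 -1.8 -0. ] T [-0.01 -0.04  0.02] g 1.0 0.0 yaw 17.58 zax [ 0.    -0.001 -1.   ] j6 0.49
t 1.7 pos [ 0.4643 -0.3479  0.2938] F [ 0.9 -1.8 -0. ] T [-0.01 -0.04  0.02] g 1.0 0.0 yaw 17.58 zax [ 0.    -0.001 -1.   ] j6 0.49
rel(100mm) [ 1.642 -0.791 -0.062]
[[297.3, 0.0, 258.0], [0.0, 297.3, 191.4], [0.0, 0.0, 1.0]] [[0.307, 0.909, 0.283, 0.542], [-0.952, 0.293, 0.09, -0.32], [-0.001, -0.297, 0.955, 0.416], [0.0, 0.0, 0.0, 1.0]]
[{'point': [0.5936, -0.226, 0.051], 'score': 0.81}]
```

View pics/w1.png

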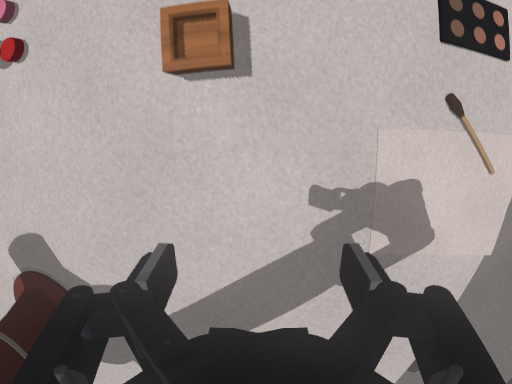

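The holder is at wrist (197,37), and the fingers are at the bottom of the image. Next I'll put the wrist camera directly over the holder.

Emit:
{"op": "apply_moves", "data": {
  "targets": [
    {"translation": [0.4,-0.35,0],"twist": 0,"hand": 1},
    {"translation": [0.4,-0.35,0],"twist": 0,"hand": 1},
    {"translation": [0.1,-0.12,0],"twist": 0,"hand": 1},
    {"translation": [0,0,0],"twist": 0,"hand": 1}
  ]
}}

```text
time: 2.2
tool_pos: [0.5213, -0.2481, 0.2932]
tool_rot: [0.0, 0.988, 0.154, -0.0]
contact_force: [-0.2, 0.3, 0.2]
gripper_width: 0.999
grasp_force: 0.0
```

```bash
cat >> h.py <<'E'
def unproj(k,uv,z):
    K=k['camera_matrix'];T=k['pose'];d=(np.atleast_2d(uv)-[K[0,2],K[1,2]])
    r=np.linalg.norm(d,axis=1)+1e-9;th=r/K[0,0]
    v=np.c_[np.sin(th)*d[:,0]/r,-np.sin(th)*d[:,1]/r,-np.cos(th)]@T[:3,:3].T
    return T[:3,3]+v*((z-T[2,3])/v[:,2])[:,None]
def rect(cam,q,z,best=0):
    k=get_calibration(cam);R=regions_of(cam,q)
    for r in R:
        m=r['pixels'].astype(np.uint8);c=max(cv2.findContours(m,0,1)[0],key=cv2.contourArea)[:,0]
        p=unproj(k,c,z)[:,:2].astype(np.float32)
        print(q,round(r['score'],2),m.sum(),'px',c.mean(0),'rect',cv2.minAreaRect(p*1000),'circ',cv2.minEnclosingCircle(p*1000))
E
python3 - <<'E'
from h import *
show(); im=save('wrist','w2'); rect('wrist','holder',.055); rect('wrist','pocket_floor',.03)
cv2.imwrite('pics/w2c.png',cv2.resize(im[:250,130:380,::-1],(560,560)))
E
```

```text
t 2.2 pos [ 0.5213 -0.2481  0.2932] F [-0.2  0.3  0.2] T [ 0.03  0.02 -0.  ] g 0.999 0.0 yaw 17.75 zax [-0. -0. -1.] j6 0.69
```

View pics/w2c.png

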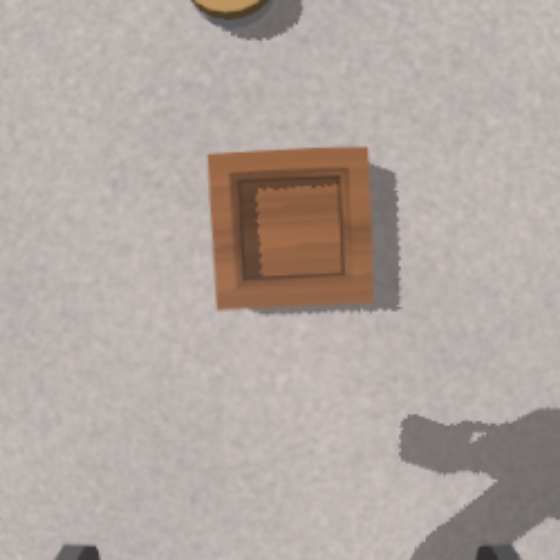

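The block is square to the crop within a few degrees. Its top corners are at crop (208,155), (368,148), (373,303) and (218,309). I'll unproject those and set off for the bottle.

```bash
python3 - <<'E'
from h import *
k=get_calibration('wrist')
f=250/560.
for z,c in [(.055,[(208,155),(368,148),(373,303),(218,309)]),(.055,[(232,175),(348,169),(353,276),(241,282)]),(.03,[(0,0)]*4)]:
    p=unproj(k,np.array(c)*f+[130,0],z)[:,:2]
    e=np.roll(p,-1,0)-p
    print(np.round(p,4).tolist(),p.mean(0).round(4),np.linalg.norm(e,axis=1).round(4),np.degrees(np.arctan2(e[:,1],e[:,0])).round(1)%90)
save('wrist','w3')
print(k['pose'][:3,3].round(3)); rect('wrist','holder',.055); print(recognise('wrist','holder'),recognise('wrist','pocket_floor'))
rel([.525-.08,.195-.025,.3])
E
```

```text
[[0.6177, -0.1758], [0.6467, -0.2553], [0.5676, -0.2842], [0.5391, -0.2051]] [ 0.5928 -0.2301] [0.0846 0.0843 0.084  0.0838] [20.1 20.  19.8 20.4]
[[0.6108, -0.1913], [0.6323, -0.2487], [0.5781, -0.2691], [0.5568, -0.2128]] [ 0.5945 -0.2305] [0.0613 0.0579 0.0602 0.0581] [20.6 20.7 20.7 21.7]
[[0.6859, -0.0156], [0.6859, -0.0156], [0.6859, -0.0156], [0.6859, -0.0156]] [ 0.6859 -0.0156] [0. 0. 0. 0.] [0. 0. 0. 0.]
[ 0.594 -0.227  0.414]
holder 0.79 4968 px [257.63703704  99.6       ] rect ((594.5896606445312, -226.636962890625), (86.6451187133789, 85.82494354248047), 20.53990936279297) circ ((594.241455078125, -226.20057678222656), 58.182403564453125)
[{'point': [0.5923, -0.2259, 0.0533], 'score': 0.71}] [{'point': [0.5979, -0.2302, 0.0531], 'score': 0.69}]
t 2.55 pos [ 0.5204 -0.2506  0.2932] F [-0.3 -0.  -0.1] T [ 0.01  0.02 -0.04] g 1.004 0.0 yaw 17.47 zax [-0. -0. -1.] j6 0.69
rel(100mm) [ 0.544 -4.238 -0.068]
```

Emit:
{"op": "apply_moves", "data": {
  "targets": [
    {"translation": [0.06,-0.47,0],"twist": 0,"hand": 1},
    {"translation": [0.06,-0.47,0],"twist": 0,"hand": 1},
    {"translation": [0.06,-0.47,0],"twist": 0,"hand": 1},
    {"translation": [0.06,-0.47,0],"twist": 0,"hand": 1},
    {"translation": [0.06,-0.47,0],"twist": 0,"hand": 1},
    {"translation": [0.06,-0.47,0],"twist": 0,"hand": 1},
    {"translation": [0.06,-0.47,0],"twist": 0,"hand": 1},
    {"translation": [0.06,-0.47,0],"twist": 0,"hand": 1}
  ]
}}

```text
time: 3.35
tool_pos: [0.4526, 0.1246, 0.2936]
tool_rot: [0.0, 0.988, 0.152, 0.001]
contact_force: [1.2, 0.8, -0.1]
gripper_width: 1.001
grasp_force: 0.0
```

Emit:
{"op": "apply_moves", "data": {
  "targets": [
    {"translation": [0.05,-0.45,0],"twist": 0,"hand": 1},
    {"translation": [0,0,0],"twist": 0,"hand": 1},
    {"translation": [0,0,0],"twist": 0,"hand": 1}
  ]
}}

```text
time: 3.65
tool_pos: [0.4442, 0.168, 0.2933]
tool_rot: [0.0, 0.988, 0.154, 0.0]
contact_force: [-0.1, 0.2, -0.6]
gripper_width: 1.0
grasp_force: 0.0
```

```bash
python3 - <<'E'
from h import *
show(); im=save('wrist','w4')
print(get_calibration('wrist')['pose'][:3,3].round(3));rect('wrist','bottle',.07); rect('wrist','cap',.116)
print([(np.round(d['point'],3),d['score']) for d in recognise('wrist','cap')])
cv2.imwrite('pics/w4c.png',cv2.resize(im[:250,130:380,::-1],(560,560)))
E
```

```text
t 3.65 pos [0.4442 0.168  0.2933] F [-0.1  0.2 -0.6] T [-0.01  0.04 -0.01] g 1.0 0.0 yaw 17.67 zax [ 0.    -0.001 -1.   ] j6 1.47
[0.518 0.191 0.414]
bottle 0.78 199 px [235.7        107.13333333] rect ((502.29486083984375, 213.43746948242188), (16.075410842895508, 7.789246559143066), 48.68258285522461) circ ((504.7657470703125, 211.26535034179688), 8.04146671295166)
cap 0.93 798 px [213.96590909 144.64772727] rect ((462.0632629394531, 219.4853973388672), (31.2748966217041, 32.962684631347656), 42.44521713256836) circ ((462.2297058105469, 219.77053833007812), 16.688562393188477)
cap 0.87 889 px [314.9893617  108.13829787] rect ((528.4280395507812, 133.64356994628906), (31.524002075195312, 34.92144012451172), 19.169233322143555) circ ((528.2127075195312, 133.58038330078125), 17.760019302368164)
cap 0.83 904 px [206.68817204  63.20430108] rect ((539.8638305664062, 250.3108673095703), (33.9035530090332, 33.12796401977539), 61.17549133300781) circ ((539.5242309570312, 250.55224609375), 17.515039443969727)
cap 0.65 1345 px [256.69565217  95.19130435] rect ((522.189453125, 193.33853149414062), (38.88860321044922, 41.580291748046875), 44.290287017822266) circ ((522.2413330078125, 192.97805786132812), 21.1337890625)
cap 0.6 845 px [290.76923077  47.30769231] rect ((579.9785766601562, 175.6972198486328), (33.396522521972656, 31.69242286682129), 17.379039764404297) circ ((579.5853881835938, 175.65184020996094), 17.27967643737793)
cap 0.25 383 px [236.47727273 107.65909091] rect ((503.7421569824219, 209.1122589111328), (19.444286346435547, 10.765098571777344), 50.32734298706055) circ ((506.9457092285156, 206.44558715820312), 9.737544059753418)
[(array([0.598, 0.17 , 0.024]), 0.88), (array([0.521, 0.197, 0.119]), 0.72), (array([0.546, 0.266, 0.028]), 0.7), (array([0.535, 0.121, 0.027]), 0.65), (array([0.442, 0.231, 0.026]), 0.56)]
```

View pics/w4c.png

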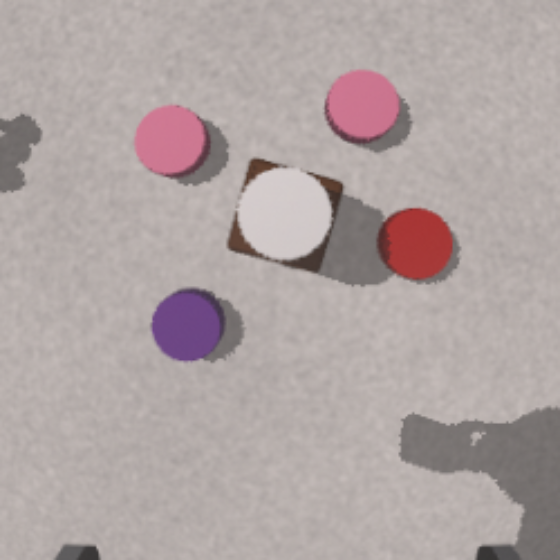

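The white cap is at crop (285,214) on the square amber body, whose corners are at (251,158), (343,182), (320,271) and (229,249). The other four caps are the pink, red and purple look-alikes, so the white one is the right one.

```bash
python3 - <<'E'
from h import *
k=get_calibration('wrist');f=250/560.
p=unproj(k,np.array([(251,158),(343,182),(320,271),(229,249)])*f+[130,0],.07)[:,:2]
e=np.roll(p,-1,0)-p
print(p.mean(0).round(4),np.linalg.norm(e,axis=1).round(4),np.degrees(np.arctan2(e[:,1],e[:,0])).round(1)%90)
c=unproj(k,np.array([[285,214]])*f+[130,0],.116)[0];print(c)
rel([c[0],c[1],.105])
E
```

```text
[0.523 0.192] [0.0481 0.0476 0.048  0.0484] [2.6 3.5 3.4 3.6]
[0.52260655 0.19216602 0.116     ]
t 3.85 pos [0.4448 0.1664 0.2933] F [ 0.5 -0.6  0.4] T [-0.04 -0.04  0.04] g 0.997 0.0 yaw 17.42 zax [ 0. -0. -1.] j6 1.47
rel(100mm) [ 0.819 -0.013  1.883]
```

Emit:
{"op": "apply_moves", "data": {
  "targets": [
    {"translation": [0.41,0,0.3],"twist": 0,"hand": 1},
    {"translation": [0.41,-0.01,0.3],"twist": 0,"hand": 1},
    {"translation": [0,0,0.4],"twist": 0,"hand": 1},
    {"translation": [0,0,0.3],"twist": 0,"hand": 1},
    {"translation": [0,0,0.2],"twist": 0,"hand": 1},
    {"translation": [0,0,0],"twist": 0,"hand": 1}
  ]
}}

```text
time: 4.45
tool_pos: [0.5189, 0.1912, 0.14]
tool_rot: [0.0, 0.988, 0.152, -0.004]
contact_force: [0.1, 0.1, -0.7]
gripper_width: 1.0
grasp_force: 0.0
```

```bash
python3 - <<'E'
from h import *
show(); im=save('wrist','w5'); rel([.5227,.1925,.105]); rect('wrist','cap_top',.116); rect('wrist','cap',.116)
E
```

```text
t 4.45 pos [0.5189 0.1912 0.14  ] F [ 0.1  0.1 -0.7] T [ 0.02 -0.03 -0.01] g 1.0 0.0 yaw 17.44 zax [-0.008 -0.002 -1.   ] j6 1.48
t 4.5 pos [0.5203 0.1917 0.1426] F [0.1 0.2 0.3] T [-0.07 -0.02  0.02] g 0.999 0.0 yaw 17.46 zax [-0.004 -0.001 -1.   ] j6 1.48
rel(100mm) [ 0.027 -0.     0.376]
cap_top 0.95 2240 px [311.10738255 106.6442953 ] rect ((599.1016845703125, 189.6934051513672), (25.568449020385742, 26.679248809814453), 19.247657775878906) circ ((599.0266723632812, 189.53952026367188), 13.686790466308594)
cap_top 0.93 2000 px [342.00714286 199.91428571] rect ((558.0614624023438, 156.3808135986328), (31.462636947631836, 25.269012451171875), 63.0833740234375) circ ((558.48193359375, 156.2846221923828), 15.846330642700195)
cap_top 0.82 4877 px [255.41255605 229.76681614] rect ((526.3583984375, 196.87538146972656), (48.43333435058594, 42.253944396972656), 36.56613540649414) circ ((527.1934814453125, 195.46519470214844), 24.959819793701172)
cap_top 0.75 1835 px [195.3649635  249.03649635] rect ((505.4571228027344, 225.12608337402344), (33.92257308959961, 25.13961410522461), 10.465246
[... 689 characters left out ...]
15625, 251.0723419189453), 14.946160316467285)
cap 0.9 1691 px [195.51879699 249.51879699] rect ((505.0079650878906, 225.60260009765625), (31.67966079711914, 25.69456672668457), 16.092451095581055) circ ((505.419189453125, 226.0802459716797), 16.51778793334961)
cap 0.83 2138 px [310.80136986 106.26712329] rect ((600.3910522460938, 189.85276794433594), (25.901386260986328, 26.092931747436523), 18.914457321166992) circ ((600.1828002929688, 189.96441650390625), 13.696063041687012)
cap 0.73 2024 px [341.78571429 199.91428571] rect ((558.6676025390625, 156.31451416015625), (31.396657943725586, 26.160863876342773), 66.28801727294922) circ ((558.7710571289062, 156.3128204345703), 15.89705753326416)
```

View pics/w5.png

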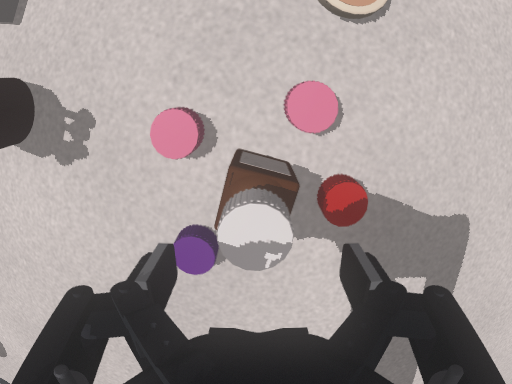

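The fingers straddle the white cap (cap at (255,236), fingers at x≈175 and 343), so I'll go down and grip.

Emit:
{"op": "apply_moves", "data": {
  "targets": [
    {"translation": [0.03,0,0.18],"twist": 0,"hand": 1},
    {"translation": [0,0,0.18],"twist": 0,"hand": 1},
    {"translation": [0,0,0.0],"twist": 0,"hand": 1},
    {"translation": [0,0,0.0],"twist": 0,"hand": 0},
    {"translation": [0,0,0],"twist": 0,"hand": 0},
    {"translation": [0,0,0],"twist": 0,"hand": 0},
    {"translation": [0,0,0],"twist": 0,"hand": 0},
    {"translation": [0,0,0],"twist": 0,"hand": 0}
  ]
}}

```text
time: 5.4
tool_pos: [0.5247, 0.1946, 0.1098]
tool_rot: [-0.0, 0.988, 0.153, 0.001]
contact_force: [-1.2, 1.5, 4.1]
gripper_width: 0.466
grasp_force: 59.8
```

Emit:
{"op": "apply_moves", "data": {
  "targets": [
    {"translation": [0,0,0],"twist": 0,"hand": 0},
    {"translation": [0,0,0],"twist": 0,"hand": 0},
    {"translation": [0,0,0],"twist": 0,"hand": 0}
  ]
}}

```text
time: 5.7
tool_pos: [0.5245, 0.1943, 0.1089]
tool_rot: [-0.0, 0.988, 0.153, 0.001]
contact_force: [0.5, 2.3, 4.9]
gripper_width: 0.464
grasp_force: 59.8
```

```bash
python3 - <<'E'
from h import *
show()
E
```

```text
t 5.7 pos [0.5245 0.1943 0.1089] F [0.5 2.3 4.9] T [ 0.15 -0.12  0.01] g 0.464 59.8 yaw 17.58 zax [ 0.002  0.001 -1.   ] j6 1.49
```

Emit:
{"op": "apply_moves", "data": {
  "targets": [
    {"translation": [0,0,-0.1],"twist": 0,"hand": 0},
    {"translation": [0,0,-0.2],"twist": 0,"hand": 0},
    {"translation": [0,0,-0.3],"twist": 0,"hand": 0},
    {"translation": [0,0,-0.2],"twist": 0,"hand": 0},
    {"translation": [0,0,-0.05],"twist": 0,"hand": 0},
    {"translation": [0,0,0],"twist": 0,"hand": 0}
  ]
}}

```text
time: 6.3
tool_pos: [0.5234, 0.1938, 0.1929]
tool_rot: [0.0, 0.988, 0.153, -0.0]
contact_force: [-0.2, 0.0, -1.3]
gripper_width: 0.471
grasp_force: 61.2
```

```bash
python3 - <<'E'
from h import *
rel([.594,-.229,.19])
E
```

```text
t 6.3 pos [0.5234 0.1938 0.1929] F [-0.2  0.  -1.3] T [ 0.04  0.02 -0.  ] g 0.471 61.2 yaw 17.57 zax [-0.001 -0.    -1.   ] j6 1.49
rel(100mm) [-0.604  4.244  0.03 ]
```

```bash
python3 - <<'E'
from h import *
im=save('scene','s2'); print([(np.round(d['point'],3),d['score']) for d in recognise('scene','bottle')]); show(); grab_frame('wrist'); show();
cv2.imwrite('pics/s2c.png',cv2.resize(im[60:260,180:400,::-1],(660,600)))
E
```

```text
[(array([0.546, 0.205, 0.139]), 0.58), (array([0.535, 0.477, 0.094]), 0.52)]
t 6.4 pos [0.5226 0.1937 0.1911] F [-1.   0.5 -2.9] T [-0.01 -0.01  0.02] g 0.468 61.2 yaw 17.57 zax [-0.004 -0.001 -1.   ] j6 1.49
t 6.45 pos [0.5225 0.1937 0.1909] F [-0.4 -0.1 -2. ] T [-0.02 -0.01 -0.02] g 0.469 61.2 yaw 17.57 zax [-0.004 -0.001 -1.   ] j6 1.49
```

View pics/s2c.png

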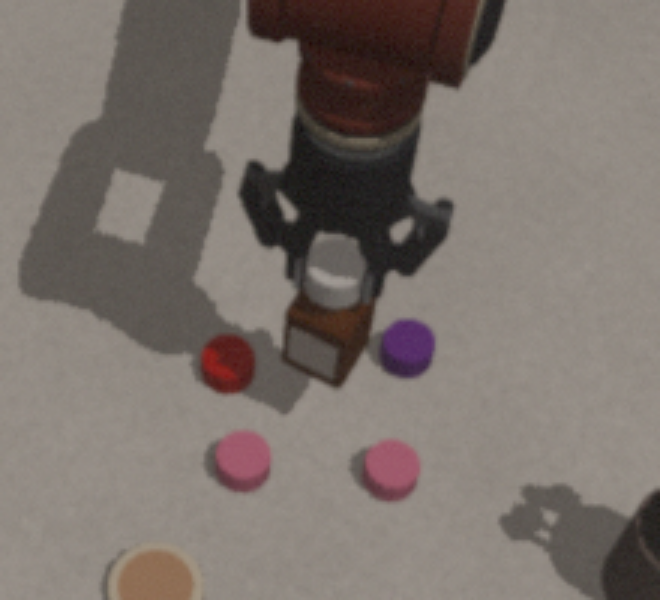

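The bottle hangs upright from the gripper at crop (330,330), and the look-alikes haven't moved. Now to carry it to the holder.

Emit:
{"op": "apply_moves", "data": {
  "targets": [
    {"translation": [-0.03,0.2,0],"twist": 0,"hand": 0},
    {"translation": [-0.05,0.4,0],"twist": 0,"hand": 0},
    {"translation": [-0.07,0.47,0],"twist": 0,"hand": 0},
    {"translation": [-0.07,0.47,0],"twist": 0,"hand": 0},
    {"translation": [-0.07,0.47,0],"twist": 0,"hand": 0},
    {"translation": [-0.07,0.47,0],"twist": 0,"hand": 0},
    {"translation": [-0.07,0.47,0],"twist": 0,"hand": 0},
    {"translation": [-0.07,0.47,0],"twist": 0,"hand": 0}
  ]
}}

```text
time: 7.25
tool_pos: [0.5785, -0.1487, 0.1912]
tool_rot: [-0.001, 0.988, 0.153, -0.001]
contact_force: [-0.1, 0.8, -2.7]
gripper_width: 0.466
grasp_force: 61.1
```

Emit:
{"op": "apply_moves", "data": {
  "targets": [
    {"translation": [-0.06,0.45,0],"twist": 0,"hand": 0},
    {"translation": [-0.04,0.27,0],"twist": 0,"hand": 0},
    {"translation": [0,0.1,0],"twist": 0,"hand": 0},
    {"translation": [0,0,0],"twist": -0.8,"hand": 0},
    {"translation": [0,0,0],"twist": -0.8,"hand": 0},
    {"translation": [0,0,0],"twist": -0.8,"hand": 0},
    {"translation": [0,0,0],"twist": -0.5,"hand": 0},
    {"translation": [0,0,0],"twist": 0,"hand": 0}
  ]
}}

```text
time: 8.05
tool_pos: [0.5941, -0.227, 0.1917]
tool_rot: [-0.001, 0.956, 0.294, -0.001]
contact_force: [0.9, -0.6, -2.1]
gripper_width: 0.472
grasp_force: 61.2
```

```bash
python3 - <<'E'
from h import *
im=save('wrist','w6'); rel([.594,-.229,.19]); rect('wrist','holder',.055); print([(np.round(d['point'],3),d['score']) for d in recognise('scene','holder')])
E
```

```text
t 8.1 pos [ 0.5942 -0.2272  0.1919] F [-0.4 -0.  -2.3] T [ 0.05 -0.02  0.01] g 0.466 61.2 yaw 34.18 zax [-0.002  0.001 -1.   ] j6 0.49
rel(100mm) [-0.011  0.014  0.019]
holder 0.67 4840 px [252.33062331 168.29268293] rect ((596.8399658203125, -225.28956604003906), (92.3324966430664, 87.14666748046875), 20.7241153717041) circ ((594.9736938476562, -225.13011169433594), 60.316951751708984)
[(array([ 0.605, -0.22 ,  0.042]), 0.63)]
```

View pics/w6.png

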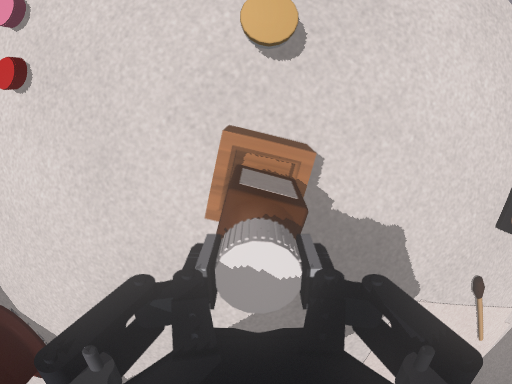

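```bash
python3 - <<'E'
from h import *
k=get_calibration('wrist')
p=unproj(k,[(207,220),(228,128),(315,152)],.055)[:,:2]
e=np.diff(p,axis=0);print(p,np.linalg.norm(e,axis=1),np.degrees(np.arctan2(e[:,1],e[:,0]))%90)
u=np.array([np.cos(np.radians(20.4)),np.sin(np.radians(20.4))]);v=np.array([u[1],-u[0]])
print('centre',p[1]-.0425*u+.0425*v)
# bottle: label/body edge pixels at the shoulder far edge z=.083+.07
q=unproj(k,[(238,190),(307,212)],.153)[:,:2];e=q[1]-q[0];print(q,np.linalg.norm(e),np.degrees(np.arctan2(e[1],e[0]))%90,'ctr',q.mean(0)-.025*np.array([-e[1],e[0]])/np.linalg.norm(e))
E
```

```text
[[ 0.5395389  -0.20519289]
 [ 0.62356533 -0.17545082]
 [ 0.64921545 -0.25062848]] [0.08913491 0.07943306] [19.49197541 18.83930007]
centre [ 0.59854516 -0.23009961]
[[ 0.6106648  -0.20223493]
 [ 0.62190842 -0.2427154 ]] 0.04201293751040037 15.522862079558791 ctr [ 0.59219852 -0.22916574]
```

Emit:
{"op": "apply_moves", "data": {
  "targets": [
    {"translation": [0.01,0.01,0.12],"twist": -0.1,"hand": 0},
    {"translation": [0,0,0.12],"twist": 0,"hand": 0},
    {"translation": [0,0,0.06],"twist": 0,"hand": 0},
    {"translation": [0,0,0.05],"twist": 0,"hand": 0},
    {"translation": [0,0,0],"twist": 0,"hand": 0}
  ]
}}

```text
time: 8.7
tool_pos: [0.5954, -0.2282, 0.1567]
tool_rot: [-0.001, 0.954, 0.299, -0.001]
contact_force: [0.1, -0.8, -2.6]
gripper_width: 0.47
grasp_force: 61.2
```

```bash
python3 - <<'E'
from h import *
show(); im=save('wrist','w7');show()
cv2.imwrite('pics/w7c.png',cv2.resize(im[90:290,160:360,::-1],(600,600),interpolation=cv2.INTER_CUBIC))
E
```

```text
t 8.7 pos [ 0.5954 -0.2282  0.1567] F [ 0.1 -0.8 -2.6] T [ 0.01 -0.02  0.  ] g 0.47 61.2 yaw 34.76 zax [-0.002  0.001 -1.   ] j6 0.48
t 8.75 pos [ 0.5957 -0.2283  0.1576] F [-0.9  1.  -2.4] T [0.1  0.   0.03] g 0.465 61.2 yaw 34.76 zax [-0.001  0.001 -1.   ] j6 0.48
```

View pics/w7c.png

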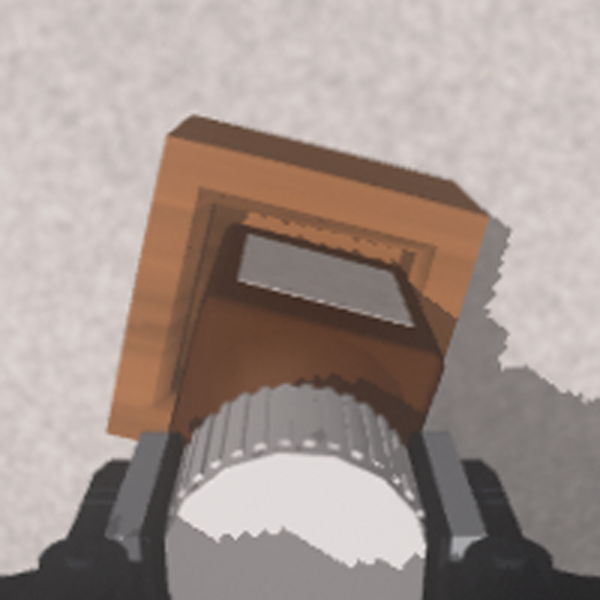

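The bottle's bottom edge lies inside the chamfered mouth at crop (235–405, 225–265), with a gap on the left, far and right sides and no contact force. I'll lower it on.

Emit:
{"op": "apply_moves", "data": {
  "targets": [
    {"translation": [0.005,0,0.04],"twist": 0,"hand": 0},
    {"translation": [0,0,0.04],"twist": 0,"hand": 0},
    {"translation": [0,0,0],"twist": 0,"hand": 0}
  ]
}}

```text
time: 9.05
tool_pos: [0.5962, -0.2281, 0.1496]
tool_rot: [-0.0, 0.954, 0.299, -0.0]
contact_force: [-0.6, -0.1, -2.1]
gripper_width: 0.467
grasp_force: 61.3
```

```bash
python3 - <<'E'
from h import *
show();
E
```

```text
t 9.05 pos [ 0.5962 -0.2281  0.1496] F [-0.6 -0.1 -2.1] T [0.   0.05 0.04] g 0.467 61.3 yaw 34.77 zax [-0.001  0.    -1.   ] j6 0.48
```

Emit:
{"op": "apply_moves", "data": {
  "targets": [
    {"translation": [0,0,0.04],"twist": 0,"hand": 0},
    {"translation": [0,0,0.04],"twist": 0,"hand": 0},
    {"translation": [0,0,0.02],"twist": 0,"hand": 0},
    {"translation": [0,0,0],"twist": 0,"hand": 0}
  ]
}}

```text
time: 9.45
tool_pos: [0.5966, -0.2283, 0.1405]
tool_rot: [0.0, 0.954, 0.299, 0.0]
contact_force: [-1.2, 0.4, -2.2]
gripper_width: 0.467
grasp_force: 61.2
```

```bash
python3 - <<'E'
from h import *
show();
E
```

```text
t 9.45 pos [ 0.5966 -0.2283  0.1405] F [-1.2  0.4 -2.2] T [0.17 0.1  0.07] g 0.467 61.2 yaw 34.77 zax [ 0. -0. -1.] j6 0.48
```

Emit:
{"op": "apply_moves", "data": {
  "targets": [
    {"translation": [0,0,0.02],"twist": 0,"hand": 0},
    {"translation": [0,0,0.02],"twist": 0,"hand": 0},
    {"translation": [0,0,0],"twist": 0,"hand": 0}
  ]
}}

```text
time: 9.75
tool_pos: [0.597, -0.2285, 0.1378]
tool_rot: [0.001, 0.954, 0.299, 0.001]
contact_force: [-2.3, 2.1, 6.2]
gripper_width: 0.474
grasp_force: 62.2
```

```bash
python3 - <<'E'
from h import *
show();
E
```

```text
t 9.75 pos [ 0.597  -0.2285  0.1378] F [-2.3  2.1  6.2] T [ 0.26  0.4  -0.03] g 0.474 62.2 yaw 34.77 zax [ 0.001 -0.001 -1.   ] j6 0.48
```

The bottle is on the floor: 6 N upward, with TCP 108 mm above the floor height. Next I'll relieve the side load and press.

Emit:
{"op": "apply_moves", "data": {
  "targets": [
    {"translation": [0,-0.015,0],"twist": 0,"hand": 0},
    {"translation": [0,0,0.02],"twist": 0,"hand": 0},
    {"translation": [0,0,0.02],"twist": 0,"hand": 0},
    {"translation": [0,0,0],"twist": 0,"hand": 0},
    {"translation": [0,0,0],"twist": 0,"hand": 0}
  ]
}}

```text
time: 10.25
tool_pos: [0.5968, -0.2279, 0.1351]
tool_rot: [0.002, 0.954, 0.299, 0.001]
contact_force: [-2.4, 1.3, 7.7]
gripper_width: 0.469
grasp_force: 62.4
```

```bash
python3 - <<'E'
from h import *
show();
E
```

```text
t 10.25 pos [ 0.5968 -0.2279  0.1351] F [-2.4  1.3  7.7] T [0.14 0.47 0.01] g 0.469 62.4 yaw 34.76 zax [ 0.003 -0.002 -1.   ] j6 0.48
```

Emit:
{"op": "apply_moves", "data": {
  "targets": [
    {"translation": [-0.01,-0.01,0.02],"twist": 0,"hand": 0},
    {"translation": [0,0,0.02],"twist": 0,"hand": 0},
    {"translation": [0,0,0],"twist": 0,"hand": 0},
    {"translation": [0,0,0],"twist": 0,"hand": 0}
  ]
}}

```text
time: 10.65
tool_pos: [0.596, -0.2279, 0.1321]
tool_rot: [0.002, 0.954, 0.299, 0.002]
contact_force: [-2.5, 1.0, 11.0]
gripper_width: 0.466
grasp_force: 62.8
```

```bash
python3 - <<'E'
from h import *
show();
E
```

```text
t 10.65 pos [ 0.596  -0.2279  0.1321] F [-2.5  1.  11. ] T [0.14 0.48 0.02] g 0.466 62.8 yaw 34.77 zax [ 0.005 -0.003 -1.   ] j6 0.48
```

Emit:
{"op": "apply_moves", "data": {
  "targets": [
    {"translation": [0,0,0],"twist": -0.8,"hand": 0},
    {"translation": [0,0,0],"twist": -0.8,"hand": 0},
    {"translation": [0,0,0],"twist": -0.8,"hand": 0},
    {"translation": [0,0,0],"twist": -0.8,"hand": 0},
    {"translation": [0,0,0],"twist": 0,"hand": 0}
  ]
}}

```text
time: 11.15
tool_pos: [0.5962, -0.2274, 0.1322]
tool_rot: [0.002, 0.894, 0.448, 0.002]
contact_force: [-2.5, 3.0, 10.4]
gripper_width: 0.466
grasp_force: 62.7
```

```bash
python3 - <<'E'
from h import *
show();
E
```

```text
t 11.15 pos [ 0.5962 -0.2274  0.1322] F [-2.5  3.  10.4] T [0.45 0.38 0.04] g 0.466 62.7 yaw 53.18 zax [ 0.005 -0.002 -1.   ] j6 0.16
```

Turning freely with the cap pressed (10.4 N) and little torque, so I'll continue to about 64° in total.

Emit:
{"op": "apply_moves", "data": {
  "targets": [
    {"translation": [0,0,0],"twist": -0.8,"hand": 0},
    {"translation": [0,0,0],"twist": -0.8,"hand": 0},
    {"translation": [0,0,0],"twist": -0.8,"hand": 0},
    {"translation": [0,0,0],"twist": -0.8,"hand": 0},
    {"translation": [0,0,0],"twist": -0.8,"hand": 0},
    {"translation": [0,0,0],"twist": -0.8,"hand": 0},
    {"translation": [0,0,0],"twist": 0,"hand": 0}
  ]
}}

```text
time: 11.85
tool_pos: [0.5956, -0.2274, 0.1322]
tool_rot: [0.002, 0.762, 0.647, 0.001]
contact_force: [-5.1, 4.0, 12.1]
gripper_width: 0.471
grasp_force: 62.9
```

Emit:
{"op": "apply_moves", "data": {
  "targets": [
    {"translation": [0,0,0],"twist": -0.8,"hand": 0},
    {"translation": [0,0,0],"twist": -0.8,"hand": 0},
    {"translation": [0,0,0],"twist": -0.8,"hand": 0},
    {"translation": [0,0,0],"twist": -0.8,"hand": 0},
    {"translation": [0,0,0],"twist": 0,"hand": 0},
    {"translation": [0,0,0],"twist": 0,"hand": 0}
  ]
}}

```text
time: 12.45
tool_pos: [0.5953, -0.2273, 0.1323]
tool_rot: [0.001, 0.65, 0.76, 0.0]
contact_force: [-5.9, 3.2, 13.5]
gripper_width: 0.467
grasp_force: 63.0
```

```bash
python3 - <<'E'
from h import *
show();
E
```

```text
t 12.45 pos [ 0.5953 -0.2273  0.1323] F [-5.9  3.2 13.5] T [ 0.52  1.04 -0.01] g 0.467 63.0 yaw 98.95 zax [ 0.002 -0.002 -1.   ] j6 -0.64
```

Emit:
{"op": "apply_moves", "data": {
  "targets": [
    {"translation": [0.01,-0.015,0],"twist": 0,"hand": 0},
    {"translation": [0,0,0],"twist": 0,"hand": 0},
    {"translation": [0,0,-0.03],"twist": 0,"hand": 0},
    {"translation": [0,0,-0.04],"twist": 0,"hand": 0},
    {"translation": [0,0,-0.04],"twist": 0,"hand": 0},
    {"translation": [0,0,-0.04],"twist": 0,"hand": 0},
    {"translation": [0,0,0],"twist": 0,"hand": 0}
  ]
}}

```text
time: 13.15
tool_pos: [0.5926, -0.226, 0.1433]
tool_rot: [0.0, 0.65, 0.76, 0.0]
contact_force: [0.7, 0.1, -0.9]
gripper_width: 0.467
grasp_force: 61.6
```

```bash
python3 - <<'E'
from h import *
show(); grab_frame('scene'); grab_frame('wrist'); show()
print([(np.round(d['point'],3),d['score']) for q in ['bottle','cap','holder'] for d in recognise('scene',q)])
E
```

```text
t 13.15 pos [ 0.5926 -0.226   0.1433] F [ 0.7  0.1 -0.9] T [-0.07 -0.17  0.01] g 0.467 61.6 yaw 98.94 zax [ 0. -0. -1.] j6 -0.64
t 13.25 pos [ 0.5923 -0.2259  0.1427] F [ 0.8 -0.6 -0.3] T [-0.08 -0.07 -0.02] g 0.468 61.6 yaw 98.94 zax [-0.001  0.    -1.   ] j6 -0.64
[(array([ 0.612, -0.211,  0.087]), 0.72), (array([0.544, 0.114, 0.028]), 0.83), (array([ 0.595, -0.215,  0.143]), 0.73), (array([0.61 , 0.176, 0.028]), 0.72), (array([0.451, 0.23 , 0.028]), 0.53), (array([0.555, 0.273, 0.025]), 0.52), (array([ 0.627, -0.198,  0.042]), 0.89)]
```

The cap is free: only its own weight is on the wrist. Now straight up.

Emit:
{"op": "apply_moves", "data": {
  "targets": [
    {"translation": [0,0,-0.08],"twist": 0,"hand": 0},
    {"translation": [0,0,-0.12],"twist": 0,"hand": 0},
    {"translation": [0,0,-0.12],"twist": 0,"hand": 0},
    {"translation": [0,0,-0.12],"twist": 0,"hand": 0},
    {"translation": [0,0,-0.12],"twist": 0,"hand": 0},
    {"translation": [0,0,-0.06],"twist": 0,"hand": 0},
    {"translation": [0,0,0],"twist": 0,"hand": 0},
    {"translation": [0,0,0],"twist": 0,"hand": 0}
  ]
}}

```text
time: 14.2
tool_pos: [0.5924, -0.2259, 0.2051]
tool_rot: [-0.0, 0.65, 0.76, -0.0]
contact_force: [-1.0, -0.6, -0.8]
gripper_width: 0.473
grasp_force: 61.4
```

```bash
python3 - <<'E'
from h import *
a=save('scene','s3'); show();b=save('wrist','w8')
print([(q,np.round(d['point'],3),d['score']) for q in ['bottle','cap','holder','neck_rim'] for d in recognise('scene',q)])
a=cv2.resize(a[60:210,60:210,::-1],(400,400)); b=cv2.resize(b[130:330,156:356,::-1],(400,400)); cv2.imwrite('pics/fin.png',np.hstack([a,b]))
show()
E
```

```text
t 14.25 pos [ 0.5922 -0.2258  0.2045] F [ 0.3 -0.2 -0.9] T [ 0.06 -0.01 -0.03] g 0.471 61.4 yaw 98.94 zax [-0.001  0.001 -1.   ] j6 -0.64
[('bottle', array([ 0.606, -0.22 ,  0.098]), 0.68), ('cap', array([0.45 , 0.232, 0.027]), 0.83), ('cap', array([ 0.596, -0.21 ,  0.21 ]), 0.77), ('cap', array([0.61 , 0.178, 0.027]), 0.56), ('cap', array([0.555, 0.271, 0.028]), 0.55), ('holder', array([ 0.627, -0.196,  0.04 ]), 0.94), ('neck_rim', array([ 0.606, -0.215,  0.098]), 0.57), ('neck_rim', array([0.535, 0.476, 0.096]), 0.18)]
t 14.5 pos [ 0.5923 -0.2258  0.2046] F [ 0.3 -0.4  0.4] T [ 0.01 -0.05  0.01] g 0.463 61.4 yaw 98.94 zax [-0.001  0.001 -1.   ] j6 -0.64
```

View pics/fin.png

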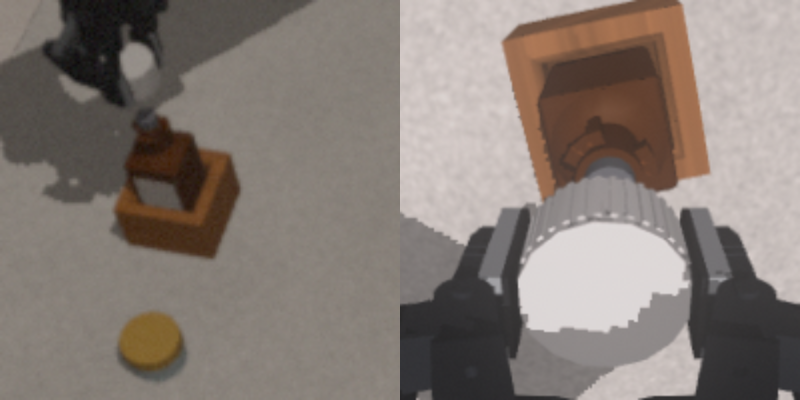

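The final view shows the cap gripped level in the fingers, and the open neck with its grey plunger (left half, ~(148,120)) on the bottle in the holder. I'll check numerically that the bottle is seated.

```bash
python3 - <<'E'
from h import *
k=get_calibration('scene');K=k['camera_matrix'];Ti=np.linalg.inv(k['pose'])
def pr(p):
    c=Ti[:3,:3]@np.array(p)+Ti[:3,3]; u=K@[c[0],-c[1],-c[2]]; return ((u[:2]/u[2]-60)*400/150).round(0)
a=np.radians(20.4);u=np.array([np.cos(a),np.sin(a)]);v=np.array([-u[1],u[0]]);c=np.array([.594,-.228])
print('plunger top',pr([*c,.144]),'raised10',pr([*c,.154]))
for z in (.1,.055):
  h=.025 if z==.1 else .0425
  print(z,[pr([*(c+s*h*u+t*h*v),z]).tolist() for s,t in((1,1),(1,-1),(-1,-1),(-1,1))])
kw=get_calibration('wrist')
px=lambda q:[((x-400)/2+156,y/2+130) for x,y in q]
for z in(.09,.1,.11):
  p=unproj(kw,px([(548,65),(655,45)]),z)[:,:2];print(z,p.round(4).tolist(),np.linalg.norm(p[1]-p[0]))
print('expected far corners',[(c+s*.025*u+.025*v).round(4).tolist() for s in(-1,1)])
E
```

```text
plunger top [146. 114.] raised10 [143. 106.]
0.1 [[176.0, 173.0], [122.0, 164.0], [141.0, 121.0], [194.0, 130.0]]
0.055 [[200.0, 222.0], [111.0, 207.0], [142.0, 136.0], [228.0, 150.0]]
0.09 [[0.5654, -0.2018], [0.6067, -0.187]] 0.04387826330210079
0.1 [[0.5661, -0.1996], [0.6056, -0.1854]] 0.04201071692836775
0.11 [[0.5667, -0.1973], [0.6045, -0.1838]] 0.040143170554634795
expected far corners [[0.5619, -0.2133], [0.6087, -0.1959]]
```

```bash
python3 - <<'E'
from h import *
kw=get_calibration('wrist')
px=lambda q:[((x-400)/2+156,y/2+130) for x,y in q]
for z in(.09,.1,.11):
  p=unproj(kw,px([(540,101),(666,84)]),z)[:,:2];print(z,p.round(4).tolist(),np.linalg.norm(p[1]-p[0]))
p=unproj(kw,px([(505,42),(682,2),(709,172)]),.055)[:,:2];print(p.round(4).tolist(),np.linalg.norm(np.diff(p,axis=0),axis=1))
print(recognise('wrist','neck_rim'),recognise('wrist','holder'))
E
```

```text
0.09 [[0.5641, -0.2173], [0.614, -0.2022]] 0.052125454316836656
0.1 [[0.5648, -0.2144], [0.6126, -0.1999]] 0.0499068910496817
0.11 [[0.5655, -0.2115], [0.6111, -0.1977]] 0.04768832778252686
[[0.5418, -0.2017], [0.6194, -0.1709], [0.6485, -0.2506]] [0.08349791 0.08487515]
[{'point': [0.5935, -0.2174, 0.0998], 'score': 0.9}] [{'point': [0.5925, -0.2056, 0.055], 'score': 0.77}]
```

The shoulder edge matches a seated bottle: its length is 49.9 mm at z = 0.10, and its position is within 4 mm of where it should be. I'm handing the job in.

```bash
python3 -c "
from h import *
show(); print(job_done())"
```

```text
t 14.6 pos [ 0.5924 -0.2259  0.2049] F [ 0.1 -0.9 -0.1] T [-0.02 -0.   -0.03] g 0.465 61.4 yaw 98.94 zax [-0.001  0.    -1.   ] j6 -0.64
the job is handed in; nothing more can be done
None
```

I handed the job in at 14.6 s: by force and camera checks the bottle is seated in the holder, and the cap came off after a press and a 64° counter-clockwise twist and is held level about 5 cm above the open neck; no verdict was returned.

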